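# Put the hand tools back in the foam tool tray

### The job

After the job the two screwdrivers, the spanner and the drift punch are lying about on the bench. Put each one back in the cut-out of the foam tool tray that was made for it, lying flat and fully down in the foam with the screwdriver handles in the wide ends, all four in at the end. Leave the grease tin and the tape measure where they are.

Things in the scene. Friction and masses are not known exactly. Their poses are not given: they have to be found in the camera images.
- long_screwdriver_mid (a point): The long screwdriver, red handle, 220 mm long. Lies flat; this point is half-way along it and 14 mm up (half its height). y points along it towards the handle end, z up. The handle, 28 mm wide and high, runs from +10 to +110 mm along y (best taken at about +35 mm); the 6 mm blade runs from +10 to -110 mm at this point's height. About 110 g.
- short_screwdriver_mid (a point): The short screwdriver, blue handle, 190 mm long. Lies flat; this point is half-way along it and 14 mm up. y points along it towards the handle end, z up. The handle, 28 mm wide and high, runs from -5 to +95 mm along y (best taken at about +28 mm); the 6 mm blade runs from -5 to -95 mm. About 110 g.
- spanner_mid (a point): The flat steel combination spanner, 191 x 27 x 8 mm. Lies flat; this point is its centre, 4 mm up. y runs along it towards the ring end, x across it, z up. The shank, from -65 to +70 mm along y, is 11 mm wide and lies 1.5 to 7 mm above the bench; the ends are up to 27 mm wide and 8 mm high. About 130 g.
- punch_mid (a point): The steel drift punch, a plain round bar 158 mm long and 10 mm thick. This point is its centre, 5 mm up as it lies. y runs along it; it may roll, so x and z may point anywhere square to y. About 180 g.
- home_long_screwdriver (a point): Home of the long screwdriver: where its listed point lies when fully home. In one of four dark foam inserts (58 x 250 mm, any order, side by side in a fixed steel tray; cut-outs show yellow): handle bay 38 wide, 16 deep, blade slot 18 wide, 6 deep, 234 long in all, long edges bevelled 5 mm. Foam top 2 mm above this point. y to the handle end, z up. A 58 mm wide, 20 mm deep finger channel crosses all inserts, here at y -3 to +55 mm.
- home_short_screwdriver (a point): Home of the short screwdriver: where its listed point lies when fully home. In one of four dark foam inserts (58 x 250 mm, any order, side by side in a fixed steel tray; cut-outs show yellow): handle bay 38 wide, 16 deep, blade slot 18 wide, 6 deep, 204 long in all, long edges bevelled 5 mm. Foam top 2 mm above this point. y to the handle end, z up. A 58 mm wide, 20 mm deep finger channel crosses all inserts, here at y -11 to +47 mm.
- home_spanner (a point): Home of the spanner: where its listed point lies when fully home. In one of four dark foam inserts (58 x 250 mm, any order, side by side in a fixed steel tray; cut-outs show yellow): straight bay 204 x 38, 10 deep, long edges bevelled 5 mm. Foam top 6 mm above this point. y along it, tool either way round, z up. A 58 mm wide, 20 mm deep finger channel crosses all inserts, here at y -15 to +43 mm.
- home_punch (a point): Home of the drift punch: where its listed point lies when fully home. In one of four dark foam inserts (58 x 250 mm, any order, side by side in a fixed steel tray; cut-outs show yellow): straight narrow bay 172 x 20, 12 deep, long edges bevelled 5 mm. Foam top 7 mm above this point. y along it, tool either way round, z up. A 58 mm wide, 20 mm deep finger channel crosses all inserts, here at y -25 to +33 mm.
- tin_mid (a point): Bystander: a small grease tin, 49 mm across, 54 mm high, near the foot of the back wall; the point is its centre, half-way up. The wall stands across the far side of the bench, solid and taller than the tin, only a few centimetres beyond the far ends of the tools and of the tray: carry long tools straight across, not in an outward arc.
- rule_mid (a point): Bystander: a yellow tape measure standing on its edge, 36 x 76 mm, 58 mm high; the point is its centre, half-way up.

How it is judged:
At the end, for the whole second after the job is handed in: Each of the four tools lies in its own cut-out: its middle within 12 mm (level) and no more than 4 mm above its home point, along the cut-out within 0.1 rad, at rest; the tin and the tape measure are within 30 mm of where they stood (horizontal distance between long_screwdriver_mid and home_long_screwdriver below 0.012 m and z of long_screwdriver_mid in the frame of home_long_screwdriver below 0.004 m and angle between the y axis of long_screwdriver_mid and the y axis of home_long_screwdriver, either way round below 0.1 rad and linear speed of each of long_screwdriver, short_screwdriver, spanner, punch below 0.02 m/s and horizontal distance between short_screwdriver_mid and home_short_screwdriver below 0.012 m and z of short_screwdriver_mid in the frame of home_short_screwdriver below 0.004 m and angle between the y axis of short_screwdriver_mid and the y axis of home_short_screwdriver, either way round below 0.1 rad and horizontal distance between spanner_mid and home_spanner below 0.012 m and z of spanner_mid in the frame of home_spanner below 0.004 m and angle between the y axis of spanner_mid and the y axis of home_spanner, either way round below 0.1 rad and horizontal distance between punch_mid and home_punch below 0.012 m and z of punch_mid in the frame of home_punch below 0.004 m and angle between the y axis of punch_mid and the y axis of home_punch, either way round below 0.1 rad and distance of each of tin_mid, rule_mid from where it was at the start of the episode below 0.03 m); the robot touches nothing.
It fails at once if the grease tin is pushed away or knocked over (distance of tin_mid from where it was at the start of the episode above 0.03 m or angle between tin_mid's own z axis and vertical above 0.5 rad).
It fails at once if the tape measure is pushed away or knocked over (distance of rule_mid from where it was at the start of the episode above 0.03 m or angle between rule_mid's own z axis and vertical above 0.5 rad).
It also fails if it takes over 115 s, if anything falls off the work surface, if the arm or the gripper's body presses on something with over 40 N, if the wrist force passes 120 N, or if a joint passes its speed limit or range.

### The arm

A 6-joint arm with a two-finger parallel gripper is mounted at the origin on the work surface; the furniture and walls round the work are solid. World frame = base frame: x ahead of the robot, y to its left, z up, the work surface at z = 0. Lengths are in m, angles in rad, forces in N, time in s.
With the tool pointing down it reaches from about 0.375 to 0.9 m from the base axis. Payload 3.1 kg.
Tool frame: the origin (TCP) lies where the fingers leave the gripper's body, on its centre line; the fingertips stand 73 mm ahead of it and the grasp point (between the pads) lies 54 mm ahead of it; z points along the fingers, y is the line along which they close (so a half turn about z gives the same grasp; the last joint's range is limited). The gripper opens to 85 mm and grips with 20 to 120 N. Pads are 22 mm wide; open, the fingers measure 114 mm over their backs; the gripper's body (76 mm by 85 mm) begins 54 mm behind the grasp point. The pads swing forward as they close: fully open they stand 13 mm farther back than shut.
Start: joints at [1.063, 0.527, 1.433, -0, 1.181, -0.178], TCP at [0.202, 0.592, 0.304] pointing down, gripper open.
Joint ranges: [-3.08, 3.08], [-0.75, 2.2], [0.22, 2.44], [-1.43, 4.57], [0, 2.65], [-2.85, 2.85]. Speed limits (rad/s): [2.79, 2.79, 3.14, 3.14, 3.14, 3.14].

### API

Orientations are given as a unit quaternion [x, y, z, w].
In Python, from station import manip gives the robot as it stands.
- The arm moves only by the shell command python3 -m crank 'ROWS' [FORCE]. ROWS is JSON, a list of rows, each an object with "dp": the shift along the tool's x, y, z normalised to -1 to 1, where 1 is 50 cm, a list of three; "delta_rot": the turn, a rotation vector about the tool's x, y, z normalised to -1 to 1, where 1 is 2 pi rad, a list of three; "fingers": the opening, from -1 (shut) to 1 (fully open). A call has 1 to 12 rows; each row shifts and turns the commanded pose from where the row before left it, along the tool's axes as they then stand; what a row does not reach is not made up. A row lasts 1/12 s, in which the tool goes at most 41.7 mm and 7.16 degrees, less where a joint would pass 70% of its speed; a pose out of reach is approached as far as the arm can. A call with a number of a shift or a turn outside -1 to 1 is refused whole. A call with a gripper value outside its range is refused whole. The fingers move at their own pace and stop on an object; FORCE is the grip in N (left out, the last holds). Time passes only in rows, so rows that do not move let the fingers close. It gives the time, the measured TCP pose, the force, the opening and the grip force at its end, in the units of the state.
- manip.sense(): the state, without advancing time (a new reading comes with each control period).
- manip.snapshot(name): name is "scene" or "side" or "wrist"; returns (picture, depth): 400x640x3 uint8, red, green, blue; 400x640 float32, m along the optical axis (not along the pixel's ray), 0 where there is no reading.
- manip.camera_model(name): a dict with "fx", "fy", "cx", "cy" (pixels), "origin" and "attitude" of the camera in the world. Camera axes: x right, y up, looking along -z (the intrinsics and any distortion apply to the point x, -y, -z); pixel columns grow to the right and rows downward; lengths in m; the calibration is good to about 2 mm. A picture is of the moment at which its call begins: read the wrist's pose just before it. camera_model takes no time and is no camera call; for the wrist camera it gives the pose at the moment of the call.
- manip.sign_off(): hands the job in; it is judged then, once.
The state is a dict: "t": time; "q": joint angles; "qd": joint speeds; "tau": joint torques, N m; "tcp_pos": TCP position; "tool_rot": TCP orientation; "force": force on the tool from outside, world axes, zero at the start; "ft_torque": the same for the moment, N m; "finger_gap": opening from 0.0 (shut) to 1.0 (fully open); "gripper_force": force on a finger pad.
Only numpy, scipy, OpenCV 4.12 (cv2) and the standard library are available. Lean on these libraries where they do the work, as an engineer would, in place of code of your own. Each camera call takes 0.05 s, during which the arm holds its last target. There are 200 camera calls.

## Working session

There is one attempt and no reset: what is moved stays moved. The work goes in short steps, Python scripts to look and compute and a shell command to move; the robot and the scene stay as the last step left them, time stands still between calls to the robot, and variables do not carry over. Pictures are saved under pics/ and viewed, at most 17 in all, crops included, and the job is handed in when it is done.

```bash
mkdir -p pics; ls
cat > h.py <<'E'
import numpy as np, cv2, json
from scipy.spatial.transform import Rotation as R
from station import manip
def snap(n,f):
    c=manip.camera_model(n); im,d=manip.snapshot(n)
    cv2.imwrite(f'pics/{f}.png',im[:,:,::-1]); np.savez(f'pics/{f}.npz',im=im,d=d,**{k:np.array(c[k]) for k in c if not isinstance(c[k],(str,dict))})
    return im,d,c
def rot(c):
    a=np.array(c['attitude']); return R.from_quat(a).as_matrix() if a.size==4 else a.reshape(3,3)
def ray(c,u,v):
    u=np.asarray(u,float);v=np.asarray(v,float)
    p=np.stack([(u-c['cx'])/c['fx'],-(v-c['cy'])/c['fy'],-np.ones_like(u)],-1)
    return p@rot(c).T
def onplane(c,u,v,z):
    r=ray(c,u,v);o=np.array(c['origin']); return o+r*((z-o[2])/r[...,2])[...,None]
def cloud(c,d):
    v,u=np.mgrid[:d.shape[0],:d.shape[1]]
    return np.array(c['origin'])+ray(c,u,v)*d[...,None]
E
python3 - <<'E'
from h import *
for n in ['scene','side','wrist']:
    im,d,c=snap(n,n+'0'); print(n,c)
print(manip.sense())
E
```

```text
pics
scene {'fx': 500.9728988943249, 'fy': 500.9728988943249, 'cx': 316.7778272142266, 'cy': 198.02966036888307, 'origin': array([-0.51905044, -0.67926535,  0.61173054]), 'attitude': array([ 0.48019513, -0.24437931, -0.39673725,  0.7431628 ])}
side {'fx': 361.365027481236, 'fy': 361.365027481236, 'cx': 321.1098839687802, 'cy': 196.55851331676277, 'origin': array([0.41514951, 0.73618676, 0.64476277]), 'attitude': array([-0.0179823 ,  0.42981364,  0.90086877, -0.05807177])}
wrist {'fx': 305.27583121469917, 'fy': 305.27583121469917, 'cx': 322.321935532692, 'cy': 200.85552317898603, 'origin': array([0.13401604, 0.61475501, 0.37177038]), 'attitude': array([-0.11735389, -0.08243418,  0.57624756,  0.80459395])}
{'t': 0.15, 'q': array([ 1.06353502e+00,  5.28262677e-01,  1.43362800e+00,  1.46737397e-05,
        1.18138464e+00, -1.78503177e-01]), 'qd': array([-0.00049548, -0.0017141 , -0.00567313,  0.00024811,  0.00049125,
       -0.00107168]), 'tau': array([ 6.28314938e-04, -4.42742515e+01, -1.78276366e+01, -2.52955579e-04,
        5.64246846e-03, -1.19776121e-05]), 'tcp_pos': array([0.20154964, 0.59115256, 0.30314576]), 'tool_rot': array([ 1.63642494e-01,  9.86519349e-01, -7.90078329e-04, -2.89249221e-04]), 'force': array([0.55431813, 0.63390598, 0.15976961]), 'ft_torque': array([ 0.02892151, -0.02202724, -0.04422676]), 'gripper_force': 0.0, 'finger_gap': 0.9997981936915616}
```

View pics/scene0.png

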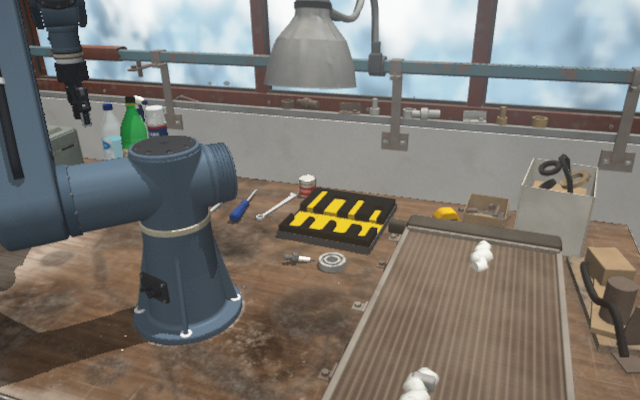

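View pics/side0.png

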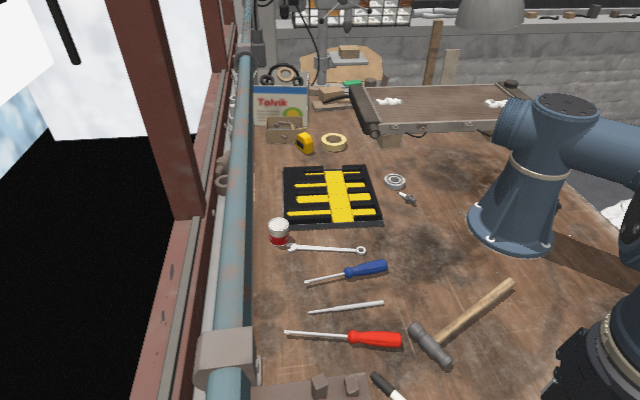

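View pics/wrist0.png

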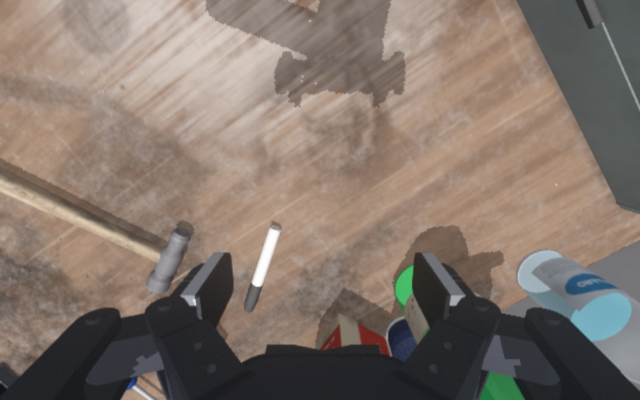

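The side view shows all of it: the tray at about (333,195), tin (279,231), spanner (327,249), blue driver (345,272), punch (346,307), red driver (343,338), and tape measure (304,143). The scene camera is too far off to help, and the wrist camera isn't over the work yet. I'll rectify the side view onto the bench plane.

Run:
```python
from h import *
z=np.load('pics/side0.npz'); c={k:z[k] for k in z}; im=z['im'];d=z['d']
P=cloud(c,d)
# ortho of plane z=0.012: cols = y (0.5 -> -0.25), rows = x (0.9->0.35), 1mm/px
Y,X=np.meshgrid(np.arange(0.5,-0.28,-0.001),np.arange(0.85,0.3,-0.001))
W=np.stack([X,Y,np.full_like(X,0.012)],-1)
q=(W-c['origin'])@rot(c)
u=c['cx']+c['fx']*q[...,0]/-q[...,2]; v=c['cy']-c['fy']*q[...,1]/-q[...,2]
o=cv2.remap(im,u.astype(np.float32),v.astype(np.float32),cv2.INTER_CUBIC)
cv2.imwrite('pics/ortho.png',o[:,:,::-1])
for (a,b) in [(345,290),(440,220),(291,219),(340,200),(365,340),(346,307),(279,225),(305,135),(290,175),(378,220),(372,170)]: print((a,b),P[b,a].round(3))
```

```text
(345, 290) [ 0.41   0.254 -0.002]
(440, 220) [ 0.175 -0.004 -0.002]
(291, 219) [0.559 0.082 0.03 ]
(340, 200) [ 0.444 -0.029  0.015]
(365, 340) [0.366 0.377 0.021]
(346, 307) [0.405 0.302 0.007]
(279, 225) [0.578 0.13  0.052]
(305, 135) [ 0.583 -0.295  0.056]
(290, 175) [ 0.597 -0.102  0.031]
(378, 220) [0.341 0.039 0.015]
(372, 170) [ 0.357 -0.21  -0.002]
```

View pics/ortho.png

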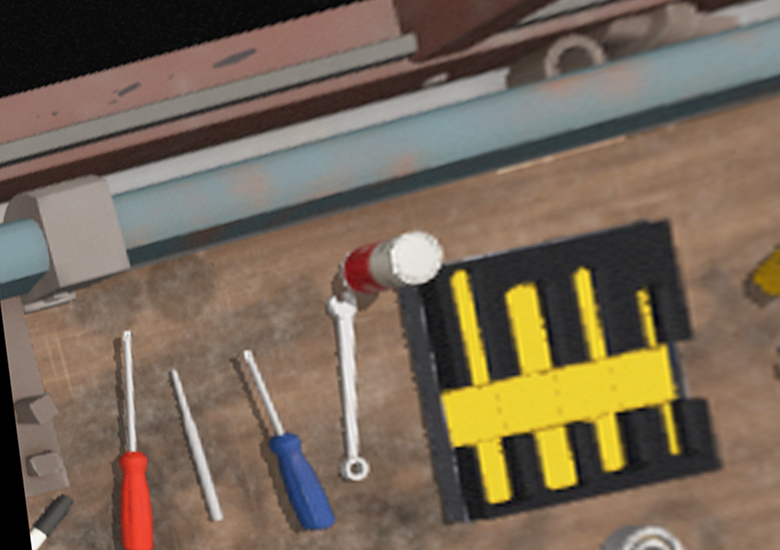

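```bash
cat >> h.py <<'E'
def axis(pts):
    """centre, long dir (towards +x), length, width of 2-D points (m)"""
    (c,(w,h),a)=cv2.minAreaRect((np.asarray(pts)*1000).astype(np.float32))
    b=cv2.boxPoints((c,(w,h),a)); e=b[1]-b[0]; f=b[2]-b[1]
    l=e if np.hypot(*e)>np.hypot(*f) else f
    l=l/np.hypot(*l); l=l*np.sign(l[0])
    return np.array(c)/1000,l,max(w,h),min(w,h)
def largest(m):
    n,L,s,_=cv2.connectedComponentsWithStats(m.astype(np.uint8)); return L==1+np.argmax(s[1:,4])
def masks(im):
    hsv=cv2.cvtColor(im,cv2.COLOR_RGB2HSV); H,S,V=[hsv[...,i].astype(int) for i in range(3)]
    return dict(red=((H<6)|(H>172))&(S>170)&(V>110),blue=(H>105)&(H<125)&(S>140)&(V>70),
      yellow=(H>22)&(H<34)&(S>170)&(V>110),grey=(S<40)&(V>110))
E
python3 - <<'E'
from h import *
z=np.load('pics/side0.npz'); c={k:z[k] for k in z}; im=z['im'];d=z['d']
P=cloud(c,d); m=masks(im)
def box(u0,v0,u1,v1):
    b=np.zeros(d.shape,bool); b[v0:v1,u0:u1]=1; return b
for n,b,k,h in [('red',(270,320,420,360),'red',.014),('redblade',(270,320,348,345),'grey',.014),('blue',(330,250,400,290),'blue',.014),('blueblade',(295,265,347,295),'grey',.014),('punch',(295,290,395,325),'grey',.005),('spanner',(289,240,375,258),'grey',.006)]:
    mm=largest(m[k]&box(*b)); v,u=np.nonzero(mm)
    q=onplane(c,u,v,h)[:,:2]; cc,l,L,w=axis(q)
    pz=P[mm]; print(n,mm.sum(),'centre',cc.round(4),'yaw',np.degrees(np.arctan2(l[1],l[0])).round(1),'L',round(L),'W',round(w),'zmed',np.median(pz[:,2]).round(4),'x',q[:,0].min().round(3),q[:,0].max().round(3))
v,u=np.nonzero(m['yellow']&box(280,160,390,225)); q=P[v,u]
print('yellow z', np.percentile(q[:,2],[2,25,50,75,98]).round(4))
k=box(280,160,390,225)&(im.max(2)<60); print('foam z',np.percentile(P[k][:,2],[5,50,95]).round(4))
k=box(255,60,285,300)  # wall
E
```

```text
red 734 centre [0.3479 0.3665] yaw 5.6 L 100 W 30 zmed 0.0231 x 0.298 0.398
redblade 233 centre [0.4601 0.3717] yaw 2.7 L 118 W 8 zmed 0.0152 x 0.401 0.519
blue 325 centre [0.3689 0.202 ] yaw 24.5 L 100 W 31 zmed 0.0203 x 0.323 0.416
blueblade 118 centre [0.4573 0.2386] yaw 22.7 L 91 W 8 zmed 0.015 x 0.415 0.499
punch 326 centre [0.4053 0.2992] yaw 16.5 L 158 W 11 zmed 0.0072 x 0.33 0.481
spanner 384 centre [0.4619 0.1461] yaw 4.5 L 183 W 27 zmed 0.0056 x 0.371 0.554
yellow z [0.0093 0.0112 0.0135 0.0214 0.0283]
foam z [0.0185 0.0304 0.0329]
```

```bash
cat >> h.py <<'E'
def plan(p,yaw=None):
    """tool-down plan: turn (about tool z) first to closing-axis yaw (deg), then shift in tool axes to TCP p; normalised totals"""
    s=manip.sense(); M=R.from_quat(s['tool_rot']).as_matrix(); y0=np.degrees(np.arctan2(M[1,1],M[0,1]))
    t=0 if yaw is None else -(yaw-y0)/360
    M2=R.from_quat(s['tool_rot'])*R.from_rotvec([0,0,t*2*np.pi])
    dp=M2.inv().apply(np.array(p)-s['tcp_pos'])/.5
    print('t',round(s['t'],2),'tcp',s['tcp_pos'].round(4),'yaw',y0.round(2),'down',M[:,2].round(3),'gap',round(s['finger_gap'],3),'gf',round(s['gripper_force'],1),'F',s['force'].round(1))
    print('turn',round(t,4),'rows',round(abs(t)*360/7.16,1),'dp',dp.round(4),'rows',round(np.linalg.norm(dp)*.5/.0417,1))
E
python3 -m crank '[{"dp":[0,0,0],"delta_rot":[0,0,-0.0192],"fingers":1},{"dp":[0,0,0],"delta_rot":[0,0,-0.0192],"fingers":1},{"dp":[0,0,0],"delta_rot":[0,0,-0.0192],"fingers":1},{"dp":[0,0,0],"delta_rot":[0,0,-0.0192],"fingers":1},{"dp":[-0.02,-0.075,0],"delta_rot":[0,0,0],"fingers":1},{"dp":[-0.02,-0.075,0],"delta_rot":[0,0,0],"fingers":1},{"dp":[-0.02,-0.075,0],"delta_rot":[0,0,0],"fingers":1},{"dp":[-0.02,-0.075,0],"delta_rot":[0,0,0],"fingers":1},{"dp":[-0.02,-0.075,0],"delta_rot":[0,0,0],"fingers":1},{"dp":[-0.02,-0.075,0],"delta_rot":[0,0,0],"fingers":1},{"dp":[-0.02,-0.075,0],"delta_rot":[0,0,0],"fingers":1},{"dp":[-0.02,-0.075,0],"delta_rot":[0,0,0],"fingers":1}]'
python3 -m crank '[{"dp":[-0.02,-0.075,0],"delta_rot":[0,0,0],"fingers":1},{"dp":[-0.02,-0.075,0],"delta_rot":[0,0,0],"fingers":1},{"dp":[-0.02,-0.075,0],"delta_rot":[0,0,0],"fingers":1},{"dp":[-0.02,-0.075,0],"delta_rot":[0,0,0],"fingers":1},{"dp":[-0.02,-0.075,0],"delta_rot":[0,0,0],"fingers":1},{"dp":[-0.02,-0.06,0],"delta_rot":[0,0,0],"fingers":1},{"dp":[0,0,0],"delta_rot":[0,0,0],"fingers":1},{"dp":[0,0,0],"delta_rot":[0,0,0],"fingers":1}]'
python3 - <<'E'
from h import *
plan([.42,.1,.3],98.7); snap('wrist','w1')
E
```

```text
t: 1.15
tcp_pos: [0.3269, 0.3056, 0.3039]
tool_rot: [-0.077, 0.997, -0.0, -0.0]
force: [0.9, -0.3, -0.1]
finger_gap: 1.001
gripper_force: 0.0
t: 1.82
tcp_pos: [0.4201, 0.1002, 0.3038]
tool_rot: [-0.075, 0.997, 0.0, -0.0]
force: [0.2, -0.3, -0.2]
finger_gap: 0.999
gripper_force: 0.0
t 1.82 tcp [0.4201 0.1002 0.3038] yaw 98.57 down [-0.  0. -1.] gap 0.999 gf 0.0 F [ 0.2 -0.3 -0.2]
turn -0.0004 rows 0.0 dp [ 0.0002 -0.0003  0.0076] rows 0.1
```

View pics/w1.png

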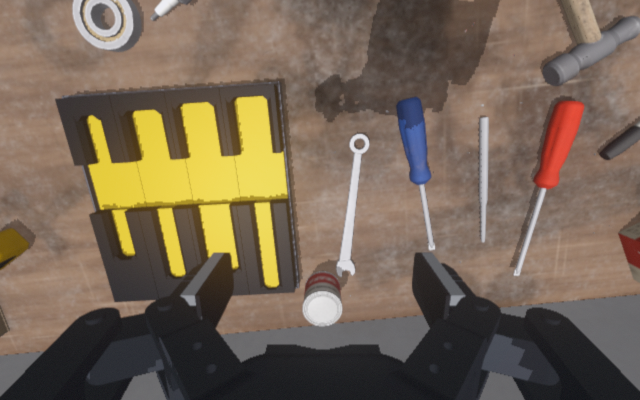

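The wrist view has everything: the slots from right to left are long driver (262,185), spanner (210,185), short driver (158,190), punch (110,185), all with the wide ends at the top (towards the robot). The tools are spanner (352,205), blue (415,170), punch (484,178), red (550,185), with the tin at (322,300).

```bash
cat > meas.py <<'E'
from h import *
import sys
z=np.load('pics/w1.npz'); c={k:z[k] for k in z}; im=z['im'];d=z['d']
P=cloud(c,d); m=masks(im)
def box(u0,v0,u1,v1):
    b=np.zeros(d.shape,bool); b[v0:v1,u0:u1]=1; return b
for n,b,k,h in [('red',(500,80,600,200),'red',.014),('redblade',(505,183,550,285),'grey',.014),('blue',(390,90,435,190),'blue',.014),('blueblade',(405,180,440,255),'grey',.014),('punch',(470,105,500,250),'grey',.005),('spanner',(335,125,375,276),'grey',.006)]:
    mm=largest(m[k]&box(*b)); v,u=np.nonzero(mm)
    q=onplane(c,u,v,h)[:,:2]; cc,l,L,w=axis(q)
    e=np.array([cc-l*L/2000,cc+l*L/2000]).round(4).tolist()
    print(n,'centre',cc.round(4),'yaw',np.degrees(np.arctan2(l[1],l[0])).round(1),'L',round(L),'W',round(w),'z',np.median(P[mm][:,2]).round(4),'ends',e)
b=box(60,130,70,131)
k=box(60,80,300,300)&(im.max(2)<75); zt=np.percentile(P[k][:,2],[25,50,75]); print('foam z',zt.round(4))
Z=zt[1]; Y=m['yellow']&box(60,80,300,300)
for n,bs in [('long',[(232,90,275,152),(250,208,282,290)]),('spanner',[(180,95,222,152),(198,212,240,272)]),('short',[(130,105,170,155),(155,214,188,280)]),('punch',[(84,110,110,160),(105,217,137,258)])]:
    E=[]
    for b in bs:
        mm=largest(Y&box(*b)); v,u=np.nonzero(mm); q=onplane(c,u,v,Z)[:,:2]; cc,l,L,w=axis(q); E.append((cc,l,L,w,q))
        print(n,'part c',cc.round(4),'yaw',np.degrees(np.arctan2(l[1],l[0])).round(1),'L',round(L,1),'W',round(w,1))
    l=E[1][0]-E[0][0]; l/=np.linalg.norm(l); q=np.vstack([E[0][4],E[1][4]]); s=q@l; t=(E[0][0]+E[1][0])/2
    mid=t+l*((s.min()+s.max())/2-t@l)
    print(n,'MID',mid.round(4),'yaw',np.degrees(np.arctan2(l[1],l[0])).round(2),'len',((s.max()-s.min())*1e3).round(1))
E
python3 meas.py
```

```text
red centre [0.3475 0.3653] yaw 1.1 L 101 W 32 z 0.0227 ends [[0.2972, 0.3643], [0.3977, 0.3663]]
redblade centre [0.4584 0.3709] yaw 3.5 L 120 W 13 z 0.0143 ends [[0.3983, 0.3672], [0.5185, 0.3746]]
blue centre [0.3586 0.1873] yaw 26.8 L 33 W 10 z 0.0198 ends [[0.344, 0.1799], [0.3733, 0.1947]]
blueblade centre [0.4572 0.2371] yaw 22.9 L 90 W 10 z 0.0147 ends [[0.4157, 0.2195], [0.4987, 0.2546]]
punch centre [0.4042 0.3002] yaw 18.3 L 160 W 15 z 0.0067 ends [[0.3282, 0.2751], [0.4801, 0.3252]]
spanner centre [0.4619 0.1436] yaw 4.6 L 189 W 26 z 0.0053 ends [[0.3679, 0.136], [0.556, 0.1512]]
foam z [0.0303 0.0312 0.032 ]
long part c [0.3771 0.0023] yaw 2.2 L 57.5 W 10.4
long part c [0.5639 0.0563] yaw -84.5 L 17.7 W 16.8
long MID [0.4614 0.0267] yaw 16.11 len 230.3
spanner part c [ 0.3866 -0.0401] yaw 11.3 L 51.2 W 35.5
spanner part c [ 0.5123 -0.0293] yaw 12.1 L 57.3 W 3.6
spanner MID [ 0.4504 -0.0346] yaw 4.89 len 181.3
short part c [ 0.4007 -0.0933] yaw 12.0 L 48.3 W 31.9
short part c [ 0.5334 -0.0683] yaw 12.1 L 83.2 W 17.9
short MID [ 0.4756 -0.0792] yaw 10.69 len 200.7
punch part c [ 0.4146 -0.1502] yaw 11.6 L 47.9 W 14.9
punch part c [ 0.5294 -0.1257] yaw 12.1 L 50.3 W 15.1
punch MID [ 0.4725 -0.1378] yaw 12.05 len 166.5
```

```bash
sed -i 's/(H>22)&(H<34)&(S>170)&(V>110)/(H>18)\&(H<36)\&(S>120)\&(V>90)/; s/(H>105)&(H<125)&(S>140)&(V>70)/(H>100)\&(H<130)\&(S>90)\&(V>40)/' h.py; python3 meas.py | grep -v -e red -e punch\ c
python3 - <<'E'
from h import *
im=np.load('pics/w1.npz')['im']; hsv=cv2.cvtColor(im,cv2.COLOR_RGB2HSV)
print(hsv[110:150:10,255],hsv[220:280:15,265],hsv[225:265:10,215])
E
```

```text
blue centre [0.3689 0.2006] yaw 23.5 L 100 W 28 z 0.0235 ends [[0.323, 0.1806], [0.4149, 0.2206]]
blueblade centre [0.4572 0.2371] yaw 22.9 L 90 W 10 z 0.0147 ends [[0.4157, 0.2195], [0.4987, 0.2546]]
spanner centre [0.4619 0.1436] yaw 4.6 L 189 W 26 z 0.0053 ends [[0.3679, 0.136], [0.556, 0.1512]]
foam z [0.0303 0.0312 0.032 ]
long part c [0.3742 0.0176] yaw 8.6 L 58.9 W 40.0
long part c [0.5201 0.0472] yaw 12.7 L 106.8 W 21.3
long MID [0.459  0.0348] yaw 11.47 len 231.2
spanner part c [ 0.3863 -0.0393] yaw 10.2 L 53.2 W 39.2
spanner part c [ 0.5186 -0.0118] yaw 11.5 L 76.8 W 39.7
spanner MID [ 0.4584 -0.0243] yaw 11.72 len 200.0
short part c [ 0.4002 -0.093 ] yaw 11.7 L 49.1 W 33.5
short part c [ 0.5333 -0.0678] yaw 12.6 L 83.5 W 20.5
short MID [ 0.4751 -0.0788] yaw 10.74 len 201.6
punch part c [ 0.4144 -0.1499] yaw 11.8 L 48.1 W 16.3
punch part c [ 0.5293 -0.1252] yaw 12.1 L 50.4 W 16.6
punch MID [ 0.4724 -0.1374] yaw 12.1 len 166.7
[[ 26 167 237]
 [ 26 165 238]
 [ 26 164 239]
 [ 26 160 239]] [[ 26 157 239]
 [ 26 160 238]
 [ 26 163 238]
 [ 25 165 237]] [[ 25 162 240]
 [ 25 162 239]
 [ 25 165 239]
 [ 12  23 109]]
```

Run:
```python
from h import *
plan([.373,.3677,.10],92.8)
```

```text
t 1.87 tcp [0.4191 0.1012 0.3037] yaw 98.69 down [-0.001  0.    -1.   ] gap 1.002 gf 0.0 F [-1.2 -0.1  0. ]
turn 0.0164 rows 0.8 dp [0.0657 0.5367 0.4077] rows 8.1
```

```bash
python3 -m crank '[{"dp":[0,0,0],"delta_rot":[0,0,0.0164],"fingers":0.5},{"dp":[0.0073,0.0596,0.0453],"delta_rot":[0,0,0],"fingers":0.5},{"dp":[0.0073,0.0596,0.0453],"delta_rot":[0,0,0],"fingers":0.5},{"dp":[0.0073,0.0596,0.0453],"delta_rot":[0,0,0],"fingers":0.5},{"dp":[0.0073,0.0596,0.0453],"delta_rot":[0,0,0],"fingers":0.5},{"dp":[0.0073,0.0596,0.0453],"delta_rot":[0,0,0],"fingers":0.5},{"dp":[0.0073,0.0596,0.0453],"delta_rot":[0,0,0],"fingers":0.5},{"dp":[0.0073,0.0596,0.0453],"delta_rot":[0,0,0],"fingers":0.5},{"dp":[0.0073,0.0596,0.0453],"delta_rot":[0,0,0],"fingers":0.5},{"dp":[0.0073,0.0596,0.0453],"delta_rot":[0,0,0],"fingers":0.5},{"dp":[0,0,0],"delta_rot":[0,0,0],"fingers":0.5},{"dp":[0,0,0],"delta_rot":[0,0,0],"fingers":0.5}]'
python3 - <<'E'
from h import *
plan([.373,.3677,.082],92.8); snap('wrist','w2')
E
```

```text
t: 2.87
tcp_pos: [0.3701, 0.3696, 0.0986]
tool_rot: [-0.028, 1.0, -0.001, -0.002]
force: [0.5, -0.7, -0.1]
finger_gap: 0.752
gripper_force: 0.0
t 2.87 tcp [0.3701 0.3696 0.0986] yaw 93.24 down [-0.003 -0.002 -1.   ] gap 0.752 gf 0.0 F [ 0.5 -0.7 -0.1]
turn 0.0012 rows 0.1 dp [-0.0058 -0.004   0.0331] rows 0.4
```

View pics/w2.png

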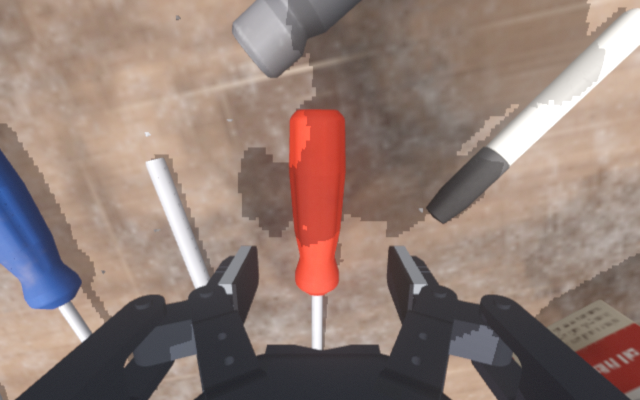

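Fingers straddle the red handle, centred at about (318,260), and clear the punch at (195,260). Descend and close.

```bash
python3 -m crank '[{"dp":[-0.005,-0.003,0.017],"delta_rot":[0,0,0.0012],"fingers":0.5},{"dp":[0,0,0.016],"delta_rot":[0,0,0],"fingers":0.5},{"dp":[0,0,0],"delta_rot":[0,0,0],"fingers":-1},{"dp":[0,0,0],"delta_rot":[0,0,0],"fingers":-1},{"dp":[0,0,0],"delta_rot":[0,0,0],"fingers":-1},{"dp":[0,0,0],"delta_rot":[0,0,0],"fingers":-1},{"dp":[0,0,0],"delta_rot":[0,0,0],"fingers":-1},{"dp":[0,0,0],"delta_rot":[0,0,0],"fingers":-1}]' 70
python3 -m crank '[{"dp":[0,0,-0.03],"delta_rot":[0,0,0],"fingers":-1},{"dp":[0,0,-0.05],"delta_rot":[0,0,0],"fingers":-1},{"dp":[0,0,-0.07],"delta_rot":[0,0,0],"fingers":-1},{"dp":[0,0,-0.05],"delta_rot":[0,0,0],"fingers":-1}]'
python3 - <<'E'
from h import *
snap('wrist','w3')
plan([.4244,.0283,.18],102)
E
```

```text
t: 3.58
tcp_pos: [0.376, 0.3661, 0.0842]
tool_rot: [-0.021, 1.0, 0.0, 0.0]
force: [0.7, -1.7, 4.6]
finger_gap: 0.32
gripper_force: 71.0
t: 3.92
tcp_pos: [0.3755, 0.3665, 0.185]
tool_rot: [-0.022, 1.0, 0.0, 0.0]
force: [0.1, 0.7, -0.8]
finger_gap: 0.321
gripper_force: 70.2
t 3.97 tcp [0.3774 0.3679 0.1891] yaw 92.49 down [ 0.008  0.005 -1.   ] gap 0.32 gf 70.3 F [1.2 0.3 1.8]
turn -0.0264 rows 1.3 dp [ 0.0494 -0.6839  0.0156] rows 8.2
```

View pics/w3.png

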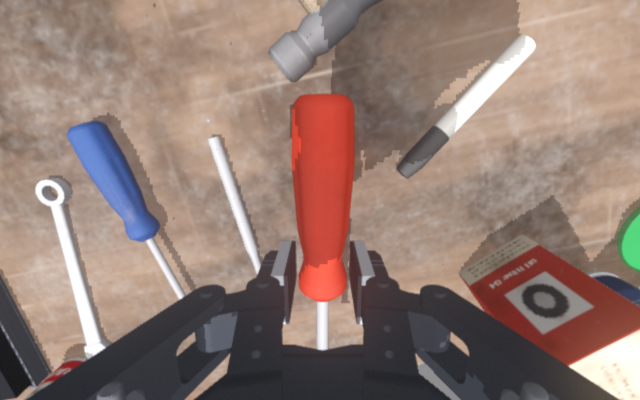

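```bash
python3 -m crank '[{"dp":[0,0,0],"delta_rot":[0,0,-0.0132],"fingers":-1},{"dp":[0,0,0],"delta_rot":[0,0,-0.0132],"fingers":-1},{"dp":[0.0051,-0.076,0],"delta_rot":[0,0,0],"fingers":-1},{"dp":[0.0051,-0.076,0],"delta_rot":[0,0,0],"fingers":-1},{"dp":[0.0051,-0.076,0],"delta_rot":[0,0,0],"fingers":-1},{"dp":[0.0051,-0.076,0],"delta_rot":[0,0,0],"fingers":-1},{"dp":[0.0051,-0.076,0],"delta_rot":[0,0,0],"fingers":-1},{"dp":[0.0051,-0.076,0],"delta_rot":[0,0,0],"fingers":-1},{"dp":[0.0051,-0.076,0],"delta_rot":[0,0,0],"fingers":-1},{"dp":[0.0051,-0.076,0],"delta_rot":[0,0,0],"fingers":-1},{"dp":[0.0051,-0.076,0],"delta_rot":[0,0,0],"fingers":-1},{"dp":[0,0,0],"delta_rot":[0,0,0],"fingers":-1}]'
python3 -m crank '[{"dp":[0,0,0.06],"delta_rot":[0,0,0],"fingers":-1},{"dp":[0,0,0.05],"delta_rot":[0,0,0],"fingers":-1},{"dp":[0,0,0],"delta_rot":[0,0,0],"fingers":-1},{"dp":[0,0,0],"delta_rot":[0,0,0],"fingers":-1}]'
python3 - <<'E'
from h import *
plan([.4263,.0287,.10],102)
im,d,c=snap('wrist','w4'); m=masks(im); P=cloud(c,d)
mm=largest(m['red']); cc,l,L,w=axis(P[mm][:,:2]); print('handle',cc,np.degrees(np.arctan2(l[1],l[0])),L,w)
q=P[mm]; s=q[:,:2]@l; 
for a in np.linspace(s.min(),s.max(),8)[:-1]:
    k=(s>=a)&(s<a+L/7000); print(a.round(3),np.percentile(q[k,2],90).round(4),end='; ')
E
```

```text
t: 4.97
tcp_pos: [0.427, 0.0211, 0.1836]
tool_rot: [-0.1, 0.995, -0.001, 0.002]
force: [0.8, 0.6, -0.9]
finger_gap: 0.321
gripper_force: 70.2
t: 5.3
tcp_pos: [0.4232, 0.0275, 0.1277]
tool_rot: [-0.104, 0.995, 0.001, -0.002]
force: [-0.6, -0.3, -0.8]
finger_gap: 0.319
gripper_force: 70.2
t 5.3 tcp [0.4232 0.0275 0.1277] yaw 101.98 down [-0.004  0.001 -1.   ] gap 0.319 gf 70.2 F [-0.6 -0.3 -0.8]
turn -0.0001 rows 0.0 dp [-0.0069  0.001   0.0554] rows 0.7
handle [0.405832   0.02418006] 11.533337 121.10723114013672 27.344160079956055
0.342 0.0703; 0.359 0.0704; 0.377 0.0699; 0.394 0.0687; 0.411 0.0674; 0.428 0.0687; 0.446 0.028;
```

View pics/w4.png

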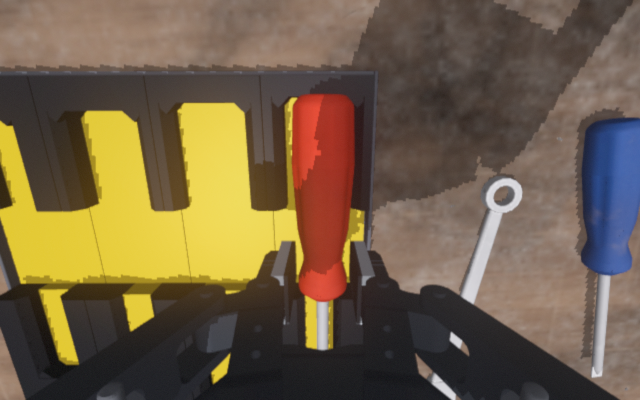

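Red is level and lined up over the rightmost bay. It needs about 3 mm forward, then down.

```bash
python3 -m crank '[{"dp":[-0.006,0,0.01],"delta_rot":[0,0,0],"fingers":-1},{"dp":[0,0,0.015],"delta_rot":[0,0,0],"fingers":-1},{"dp":[0,0,0.015],"delta_rot":[0,0,0],"fingers":-1},{"dp":[0,0,0.01],"delta_rot":[0,0,0],"fingers":-1},{"dp":[0,0,0.004],"delta_rot":[0,0,0],"fingers":-1},{"dp":[0,0,0],"delta_rot":[0,0,0],"fingers":-1},{"dp":[0,0,0],"delta_rot":[0,0,0],"fingers":-1}]'
python3 - <<'E'
from h import *
plan([.4263,.0287,.10],102)
E
```

```text
t: 5.93
tcp_pos: [0.4269, 0.0277, 0.1014]
tool_rot: [-0.104, 0.995, 0.0, -0.0]
force: [-0.5, 0.3, -1.3]
finger_gap: 0.318
gripper_force: 70.2
t 5.93 tcp [0.4269 0.0277 0.1014] yaw 101.98 down [-0.001  0.    -1.   ] gap 0.318 gf 70.2 F [-0.5  0.3 -1.3]
turn -0.0001 rows 0.0 dp [0.0007 0.0022 0.0028] rows 0.0
```

```bash
python3 -m crank '[{"dp":[0,0,0],"delta_rot":[0,0,0],"fingers":-0.1},{"dp":[0,0,0],"delta_rot":[0,0,0],"fingers":-0.1},{"dp":[0,0,0],"delta_rot":[0,0,0],"fingers":-0.1},{"dp":[0,0,-0.02],"delta_rot":[0,0,0],"fingers":0},{"dp":[0,0,-0.07],"delta_rot":[0,0,0],"fingers":0},{"dp":[0,0,-0.07],"delta_rot":[0,0,0],"fingers":0},{"dp":[0,0,-0.02],"delta_rot":[0,0,0],"fingers":0},{"dp":[0,0,0],"delta_rot":[0,0,0],"fingers":0}]'
python3 - <<'E'
from h import *
im,d,c=snap('wrist','w5'); m=masks(im); P=cloud(c,d)
mm=largest(m['red']); q=P[mm]; cc,l,L,w=axis(q[:,:2]); print('handle',cc,np.degrees(np.arctan2(l[1],l[0])),L,w,np.percentile(q[:,2],[50,90]))
plan([.385,.2067,.12],112.8)
E
```

```text
t: 6.6
tcp_pos: [0.4284, 0.0275, 0.1943]
tool_rot: [-0.104, 0.995, -0.001, 0.003]
force: [-0.1, 0.0, 0.4]
finger_gap: 0.498
gripper_force: 0.0
handle [0.37270154 0.0165391 ] 12.91987 42.99715042114258 24.520645141601562 [0.0416235  0.04315144]
t 6.65 tcp [0.4276 0.0276 0.1929] yaw 101.98 down [ 0.004 -0.001 -1.   ] gap 0.501 gf 0.0 F [-0.7  0.1  0.5]
turn -0.03 rows 1.5 dp [-0.0598  0.3636  0.1451] rows 4.7
```

View pics/w5.png

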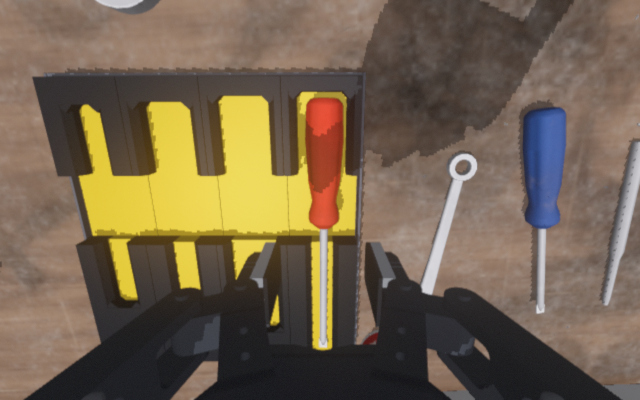

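Red is fully home (handle top at 0.043, mid at 0.029). Blue is next.

```bash
python3 -m crank '[{"dp":[0,0,0],"delta_rot":[0,0,-0.015],"fingers":0.4},{"dp":[0,0,0],"delta_rot":[0,0,-0.015],"fingers":0.4},{"dp":[-0.01,0.0606,0.024],"delta_rot":[0,0,0],"fingers":0.4},{"dp":[-0.01,0.0606,0.024],"delta_rot":[0,0,0],"fingers":0.4},{"dp":[-0.01,0.0606,0.024],"delta_rot":[0,0,0],"fingers":0.4},{"dp":[-0.01,0.0606,0.024],"delta_rot":[0,0,0],"fingers":0.4},{"dp":[-0.01,0.0606,0.024],"delta_rot":[0,0,0],"fingers":0.4},{"dp":[-0.01,0.0606,0.024],"delta_rot":[0,0,0],"fingers":0.4},{"dp":[0,0,0],"delta_rot":[0,0,0],"fingers":0.4},{"dp":[0,0,0],"delta_rot":[0,0,0],"fingers":0.4}]'
python3 - <<'E'
from h import *
plan([.385,.2067,.083],112.8)
im,d,c=snap('wrist','w6'); m=masks(im)
mm=largest(m['blue']); v,u=np.nonzero(mm); cc,l,L,w=axis(onplane(c,u,v,.016)[:,:2]); print('handle',cc,np.degrees(np.arctan2(l[1],l[0])),L,w,'rear',cc-l*L/2000)
E
```

```text
t: 7.48
tcp_pos: [0.3825, 0.2078, 0.1179]
tool_rot: [-0.199, 0.98, -0.0, -0.002]
force: [0.3, 0.9, 0.6]
finger_gap: 0.702
gripper_force: 0.0
t 7.48 tcp [0.3825 0.2078 0.1179] yaw 113.01 down [-0.004 -0.001 -1.   ] gap 0.702 gf 0.0 F [0.3 0.9 0.6]
turn 0.0006 rows 0.0 dp [-0.004  -0.004   0.0697] rows 0.8
handle [0.36892822 0.20081264] 23.042461 100.271240234375 27.95769691467285 rear [0.32279267 0.18118889]
```

```bash
python3 -m crank '[{"dp":[-0.004,-0.003,0.035],"delta_rot":[0,0,0],"fingers":0.4},{"dp":[0,0,0.035],"delta_rot":[0,0,0],"fingers":0.4},{"dp":[0,0,0],"delta_rot":[0,0,0],"fingers":-1},{"dp":[0,0,0],"delta_rot":[0,0,0],"fingers":-1},{"dp":[0,0,0],"delta_rot":[0,0,0],"fingers":-1},{"dp":[0,0,0],"delta_rot":[0,0,0],"fingers":-1},{"dp":[0,0,0],"delta_rot":[0,0,0],"fingers":-1}]' 70
python3 -m crank '[{"dp":[0,0,-0.03],"delta_rot":[0,0,0],"fingers":-1},{"dp":[0,0,-0.05],"delta_rot":[0,0,0],"fingers":-1},{"dp":[0,0,-0.07],"delta_rot":[0,0,0],"fingers":-1},{"dp":[0,0,-0.05],"delta_rot":[0,0,0],"fingers":-1},{"dp":[0,0,0],"delta_rot":[0,0,0],"fingers":-1}]'
python3 - <<'E'
from h import *
plan([.4475,-.085,.18],102)
E
```

```text
t: 8.12
tcp_pos: [0.3872, 0.206, 0.0854]
tool_rot: [-0.197, 0.98, 0.0, 0.001]
force: [-0.6, 0.4, -0.6]
finger_gap: 0.317
gripper_force: 68.8
t: 8.53
tcp_pos: [0.3886, 0.2068, 0.1889]
tool_rot: [-0.198, 0.98, 0.0, 0.005]
force: [0.6, -0.2, -0.8]
finger_gap: 0.317
gripper_force: 69.1
t 8.53 tcp [0.3886 0.2068 0.1889] yaw 112.79 down [ 0.01   0.002 -1.   ] gap 0.317 gf 69.1 F [ 0.6 -0.2 -0.8]
turn 0.03 rows 1.5 dp [ 0.0064 -0.5954  0.0176] rows 7.1
```

```bash
python3 -m crank '[{"dp":[0,0,0],"delta_rot":[0,0,0.015],"fingers":-1},{"dp":[0,0,0],"delta_rot":[0,0,0.015],"fingers":-1},{"dp":[0.001,-0.0744,0],"delta_rot":[0,0,0],"fingers":-1},{"dp":[0,-0.0744,0],"delta_rot":[0,0,0],"fingers":-1},{"dp":[0,-0.0744,0],"delta_rot":[0,0,0],"fingers":-1},{"dp":[0,-0.0744,0],"delta_rot":[0,0,0],"fingers":-1},{"dp":[0,-0.0744,0],"delta_rot":[0,0,0],"fingers":-1},{"dp":[0,-0.0744,0],"delta_rot":[0,0,0],"fingers":-1},{"dp":[0,-0.0744,0],"delta_rot":[0,0,0],"fingers":-1},{"dp":[0,-0.0744,0],"delta_rot":[0,0,0],"fingers":-1},{"dp":[0,0,0.05],"delta_rot":[0,0,0],"fingers":-1},{"dp":[0,0,0.05],"delta_rot":[0,0,0],"fingers":-1}]'
python3 -m crank '[{"dp":[0,0,0.01],"delta_rot":[0,0,0],"fingers":-1},{"dp":[0,0,0],"delta_rot":[0,0,0],"fingers":-1},{"dp":[0,0,0],"delta_rot":[0,0,0],"fingers":-1}]'
python3 - <<'E'
from h import *
plan([.4475,-.085,.101],102)
im,d,c=snap('wrist','w7'); m=masks(im); P=cloud(c,d)
mm=largest(m['blue']); q=P[mm]; cc,l,L,w=axis(q[:,:2]);v,u=np.nonzero(mm); z=np.percentile(q[:,2],75)
print('z',z); cc,l,L,w=axis(onplane(c,u,v,z-.012)[:,:2])
rear=cc-l*L/2000; print('handle',cc,np.degrees(np.arctan2(l[1],l[0])),L,w,'mid',rear+.095*l)
E
```

```text
t: 9.53
tcp_pos: [0.4499, -0.0883, 0.1348]
tool_rot: [-0.102, 0.995, -0.002, 0.003]
force: [-0.8, 0.9, -0.9]
finger_gap: 0.319
gripper_force: 69.3
t: 9.78
tcp_pos: [0.4476, -0.0845, 0.1295]
tool_rot: [-0.105, 0.995, 0.0, -0.001]
force: [0.5, -0.5, -0.4]
finger_gap: 0.316
gripper_force: 69.2
t 9.78 tcp [ 0.4476 -0.0845  0.1295] yaw 102.01 down [-0.001  0.001 -1.   ] gap 0.316 gf 69.2 F [ 0.5 -0.5 -0.4]
turn 0.0 rows 0.0 dp [ 0.0003 -0.0011  0.0571] rows 0.7
z 0.07004901896348646
handle [ 0.43074237 -0.08784038] 10.544652 102.57491302490234 28.008283615112305 mid [ 0.47371673 -0.07984091]
```

View pics/w7.png

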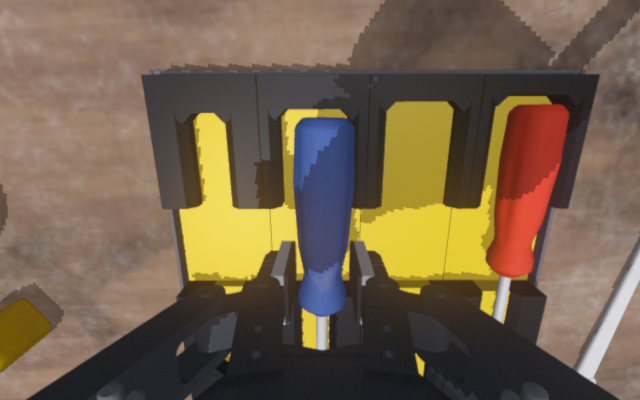

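Blue is over the third bay and level, within 2 mm of home. Down and release.

```bash
python3 -m crank '[{"dp":[-0.002,0,0.01],"delta_rot":[0,0,0],"fingers":-1},{"dp":[0,0,0.015],"delta_rot":[0,0,0],"fingers":-1},{"dp":[0,0,0.015],"delta_rot":[0,0,0],"fingers":-1},{"dp":[0,0,0.01],"delta_rot":[0,0,0],"fingers":-1},{"dp":[0,0,0.005],"delta_rot":[0,0,0],"fingers":-1},{"dp":[0,0,0],"delta_rot":[0,0,0],"fingers":-1}]'
python3 -m crank '[{"dp":[0,0,0],"delta_rot":[0,0,0],"fingers":-0.1},{"dp":[0,0,0],"delta_rot":[0,0,0],"fingers":-0.1},{"dp":[0,0,0],"delta_rot":[0,0,0],"fingers":-0.1},{"dp":[0,0,-0.02],"delta_rot":[0,0,0],"fingers":-0.1},{"dp":[0,0,-0.07],"delta_rot":[0,0,0],"fingers":0},{"dp":[0,0,-0.07],"delta_rot":[0,0,0],"fingers":0},{"dp":[0,0,-0.02],"delta_rot":[0,0,0],"fingers":0},{"dp":[0,0,0],"delta_rot":[0,0,0],"fingers":0}]'
python3 - <<'E'
from h import *
im,d,c=snap('wrist','w8'); m=masks(im); P=cloud(c,d)
mm=largest(m['blue']); q=P[mm]; print(np.percentile(q[:,2],[50,75,90]))
v,u=np.nonzero(mm); cc,l,L,w=axis(onplane(c,u,v,.031)[:,:2]); print('mid',cc-l*L/2000+.095*l,np.degrees(np.arctan2(l[1],l[0])),L)
plan([.4521,.1428,.12],94.6)
E
```

```text
t: 10.33
tcp_pos: [0.4494, -0.085, 0.1017]
tool_rot: [-0.105, 0.995, -0.0, 0.0]
force: [1.1, -1.4, -1.4]
finger_gap: 0.323
gripper_force: 69.4
t: 11.0
tcp_pos: [0.4501, -0.085, 0.1947]
tool_rot: [-0.104, 0.995, -0.001, 0.003]
force: [-0.2, -0.1, -0.4]
finger_gap: 0.498
gripper_force: 0.0
[0.04176363 0.04274842 0.0432835 ]
mid [ 0.47608881 -0.07838707] 12.018436 32.996192932128906
t 11.05 tcp [ 0.4493 -0.0847  0.1932] yaw 101.97 down [ 0.003 -0.001 -1.   ] gap 0.501 gf 0.0 F [-0.2 -0.   0. ]
turn 0.0205 rows 1.0 dp [-0.0417  0.4534  0.1459] rows 5.7
```

```bash
python3 -m crank '[{"dp":[0,0,0],"delta_rot":[0,0,0.0103],"fingers":-0.3},{"dp":[0,0,0],"delta_rot":[0,0,0.0102],"fingers":-0.3},{"dp":[-0.007,0.0756,0],"delta_rot":[0,0,0],"fingers":-0.3},{"dp":[-0.007,0.0756,0],"delta_rot":[0,0,0],"fingers":-0.3},{"dp":[-0.007,0.0756,0],"delta_rot":[0,0,0],"fingers":-0.3},{"dp":[-0.007,0.0756,0],"delta_rot":[0,0,0],"fingers":-0.3},{"dp":[-0.007,0.0756,0],"delta_rot":[0,0,0],"fingers":-0.3},{"dp":[-0.007,0.0756,0],"delta_rot":[0,0,0],"fingers":-0.3},{"dp":[0,0,0.07],"delta_rot":[0,0,0],"fingers":-0.3},{"dp":[0,0,0.07],"delta_rot":[0,0,0],"fingers":-0.3},{"dp":[0,0,0],"delta_rot":[0,0,0],"fingers":-0.3},{"dp":[0,0,0],"delta_rot":[0,0,0],"fingers":-0.3}]'
python3 - <<'E'
from h import *
plan([.4521,.1428,.077],94.6)
im,d,c=snap('wrist','w9')
E
```

```text
t: 12.05
tcp_pos: [0.4493, 0.143, 0.1193]
tool_rot: [-0.04, 0.999, -0.0, -0.005]
force: [1.2, -0.5, 0.9]
finger_gap: 0.352
gripper_force: 0.0
t 12.05 tcp [0.4493 0.143  0.1193] yaw 94.61 down [-0.009 -0.001 -1.   ] gap 0.352 gf 0.0 F [ 1.2 -0.5  0.9]
turn 0.0 rows 0.0 dp [-0.0063 -0.0009  0.0846] rows 1.0
```

View pics/w9.png

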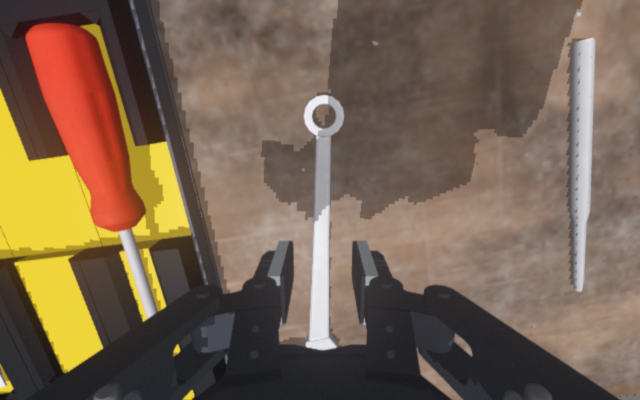

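Spanner shank lies midway between the fingers (322,260). I'll narrow the fingers and go down, watching the force.

```bash
python3 -m crank '[{"dp":[0,0,0.04],"delta_rot":[0,0,0],"fingers":-0.5},{"dp":[0,0,0.035],"delta_rot":[0,0,0],"fingers":-0.5},{"dp":[0,0,0],"delta_rot":[0,0,0],"fingers":-0.5},{"dp":[0,0,0],"delta_rot":[0,0,0],"fingers":-0.5}]'
python3 -m crank '[{"dp":[0,0,0.004],"delta_rot":[0,0,0],"fingers":-0.5},{"dp":[0,0,0],"delta_rot":[0,0,0],"fingers":-0.5},{"dp":[0,0,0],"delta_rot":[0,0,0],"fingers":-0.5}]'
python3 -m crank '[{"dp":[0,0,0.003],"delta_rot":[0,0,0],"fingers":-0.5},{"dp":[0,0,0],"delta_rot":[0,0,0],"fingers":-0.5},{"dp":[0,0,0],"delta_rot":[0,0,0],"fingers":-0.5}]'
```

```text
t: 12.43
tcp_pos: [0.4523, 0.1425, 0.086]
tool_rot: [-0.039, 0.999, 0.0, 0.001]
force: [0.3, 0.1, 1.0]
finger_gap: 0.243
gripper_force: 0.0
t: 12.68
tcp_pos: [0.4523, 0.1429, 0.0838]
tool_rot: [-0.04, 0.999, 0.0, 0.001]
force: [0.2, 0.0, -0.1]
finger_gap: 0.251
gripper_force: 0.0
t: 12.93
tcp_pos: [0.4518, 0.1431, 0.0812]
tool_rot: [-0.04, 0.999, -0.0, 0.0]
force: [-0.5, -0.6, 0.3]
finger_gap: 0.25
gripper_force: 0.0
```

```bash
python3 -m crank '[{"dp":[0,0,0.005],"delta_rot":[0,0,0],"fingers":-0.5},{"dp":[0,0,0],"delta_rot":[0,0,0],"fingers":-0.5},{"dp":[0,0,0],"delta_rot":[0,0,0],"fingers":-0.5}]'
python3 -m crank '[{"dp":[0,0,0.005],"delta_rot":[0,0,0],"fingers":-0.5},{"dp":[0,0,0],"delta_rot":[0,0,0],"fingers":-0.5},{"dp":[0,0,0],"delta_rot":[0,0,0],"fingers":-0.5}]'
```

```text
t: 13.18
tcp_pos: [0.4516, 0.1431, 0.0783]
tool_rot: [-0.04, 0.999, -0.0, -0.0]
force: [-0.2, -0.0, -0.4]
finger_gap: 0.251
gripper_force: 0.0
t: 13.43
tcp_pos: [0.4516, 0.143, 0.0758]
tool_rot: [-0.04, 0.999, -0.0, -0.0]
force: [-0.2, 0.7, -0.2]
finger_gap: 0.254
gripper_force: 0.0
```

```bash
python3 -m crank '[{"dp":[0,0,0],"delta_rot":[0,0,0],"fingers":-1},{"dp":[0,0,0],"delta_rot":[0,0,0],"fingers":-1},{"dp":[0,0,0],"delta_rot":[0,0,0],"fingers":-1},{"dp":[0,0,0],"delta_rot":[0,0,0],"fingers":-1}]' 70
python3 -m crank '[{"dp":[0,0,-0.02],"delta_rot":[0,0,0],"fingers":-1},{"dp":[0,0,-0.05],"delta_rot":[0,0,0],"fingers":-1},{"dp":[0,0,-0.08],"delta_rot":[0,0,0],"fingers":-1},{"dp":[0,0,-0.06],"delta_rot":[0,0,0],"fingers":-1},{"dp":[0,0,0],"delta_rot":[0,0,0],"fingers":-1},{"dp":[0,0,0],"delta_rot":[0,0,0],"fingers":-1}]'
python3 - <<'E'
from h import *
im,d,c=snap('wrist','w10')
plan([.4491,-.0255,.18],102)
E
```

```text
t: 13.77
tcp_pos: [0.4517, 0.143, 0.0762]
tool_rot: [-0.04, 0.999, 0.0, 0.0]
force: [0.2, 0.4, 2.9]
finger_gap: 0.087
gripper_force: 68.6
t: 14.27
tcp_pos: [0.4525, 0.1431, 0.183]
tool_rot: [-0.04, 0.999, 0.0, 0.002]
force: [1.3, 0.9, -0.9]
finger_gap: 0.085
gripper_force: 68.6
t 14.32 tcp [0.4515 0.143  0.1817] yaw 94.61 down [ 0.001  0.    -1.   ] gap 0.087 gf 68.6 F [-0.4  0.  -1.5]
turn -0.0205 rows 1.0 dp [ 0.0749 -0.3287  0.0033] rows 4.0
```

View pics/w10.png

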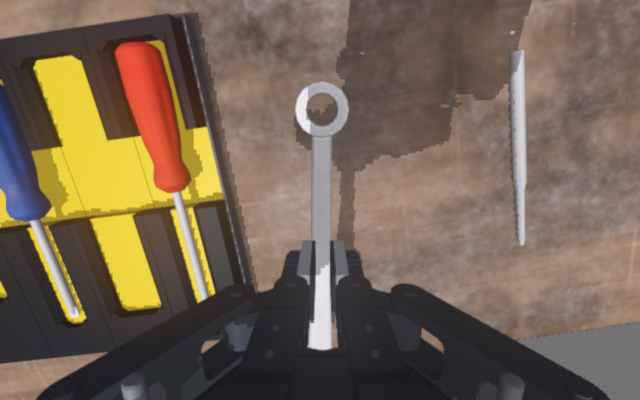

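```bash
python3 -m crank '[{"dp":[0,0,0],"delta_rot":[0,0,-0.0103],"fingers":-1},{"dp":[0,0,0],"delta_rot":[0,0,-0.0102],"fingers":-1},{"dp":[0.015,-0.0657,0],"delta_rot":[0,0,0],"fingers":-1},{"dp":[0.015,-0.0657,0],"delta_rot":[0,0,0],"fingers":-1},{"dp":[0.015,-0.0657,0],"delta_rot":[0,0,0],"fingers":-1},{"dp":[0.015,-0.0657,0],"delta_rot":[0,0,0],"fingers":-1},{"dp":[0.015,-0.0657,0],"delta_rot":[0,0,0],"fingers":-1},{"dp":[0,0,0.05],"delta_rot":[0,0,0],"fingers":-1},{"dp":[0,0,0.03],"delta_rot":[0,0,0],"fingers":-1},{"dp":[0,0,0],"delta_rot":[0,0,0],"fingers":-1},{"dp":[0,0,0],"delta_rot":[0,0,0],"fingers":-1}]'
python3 - <<'E'
from h import *
plan([.4489,-.0255,.1],102)
im,d,c=snap('wrist','w11'); m=masks(im); P=cloud(c,d)
b=np.zeros(d.shape,bool); b[60:330,280:370]=1
z0=manip.sense()['tcp_pos'][2]-.073
k=b&(P[...,2]>z0-.03)&(P[...,2]<z0+.03)&m['grey']&(d>0)
v,u=np.nonzero(k)
for r in range(v.min(),v.max(),20):
    kk=(v>=r)&(v<r+20); p=P[v[kk],u[kk]]; print(r,kk.sum(),np.median(p,0).round(4))
v0=v[v<200];u0=u[v<200]; p=onplane(c,u0,v0,np.median(P[v0,u0][:,2])); cc,l,L,w=axis(p[:,:2]); print(cc,np.degrees(np.arctan2(l[1],l[0])),L,w,'mid',cc-l*L/2000+.0955*l)
E
```

```text
t: 15.23
tcp_pos: [0.4477, -0.0252, 0.1394]
tool_rot: [-0.104, 0.995, 0.001, -0.003]
force: [-0.1, -0.6, -2.3]
finger_gap: 0.084
gripper_force: 68.8
t 15.23 tcp [ 0.4477 -0.0252  0.1394] yaw 101.95 down [-0.005  0.002 -1.   ] gap 0.084 gf 68.8 F [-0.1 -0.6 -2.3]
turn -0.0001 rows 0.0 dp [-0.0027 -0.0013  0.0788] rows 0.9
81 575 [ 0.3698 -0.0423  0.0709]
101 462 [ 0.3775 -0.0348  0.0708]
121 560 [ 0.3853 -0.0383  0.0706]
141 379 [ 0.3946 -0.0368  0.0688]
161 380 [ 0.4036 -0.0349  0.0687]
181 379 [ 0.413  -0.0329  0.0687]
201 377 [ 0.4227 -0.0309  0.0686]
221 380 [ 0.4329 -0.0287  0.0686]
241 575 [ 0.4391 -0.0263  0.0712]
261 299 [ 0.4536 -0.0237  0.0686]
281 315 [ 0.4656 -0.0211  0.0685]
301 327 [ 0.4776 -0.0185  0.0683]
321 193 [ 0.4868 -0.0176  0.0682]
[ 0.39057419 -0.03477235] 21.876997 51.873775482177734 22.942909240722656 mid [ 0.45512777 -0.00885207]
```

View pics/w11.png

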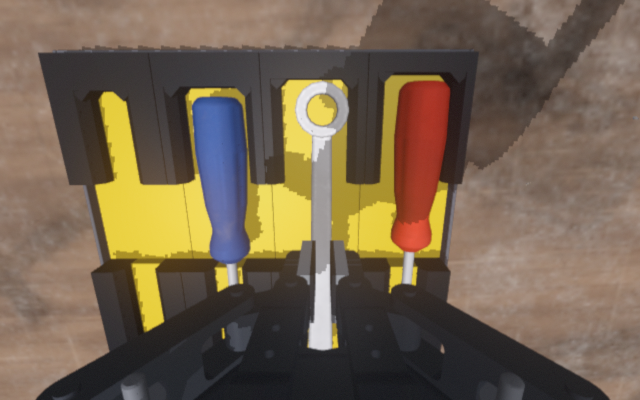

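Spanner is level and centred over its bay. Lower 41 mm and release.

```bash
python3 -m crank '[{"dp":[-0.002,-0.001,0.03],"delta_rot":[0,0,0],"fingers":-1},{"dp":[0,0,0.02],"delta_rot":[0,0,0],"fingers":-1},{"dp":[0,0,0.015],"delta_rot":[0,0,0],"fingers":-1},{"dp":[0,0,0.01],"delta_rot":[0,0,0],"fingers":-1},{"dp":[0,0,0.006],"delta_rot":[0,0,0],"fingers":-1},{"dp":[0,0,0],"delta_rot":[0,0,0],"fingers":-1},{"dp":[0,0,0],"delta_rot":[0,0,0],"fingers":-1}]'
python3 -m crank '[{"dp":[0,0,0],"delta_rot":[0,0,0],"fingers":-0.5},{"dp":[0,0,0],"delta_rot":[0,0,0],"fingers":-0.5},{"dp":[0,0,0],"delta_rot":[0,0,0],"fingers":-0.5},{"dp":[0,0,-0.02],"delta_rot":[0,0,0],"fingers":-0.5},{"dp":[0,0,-0.07],"delta_rot":[0,0,0],"fingers":-0.5},{"dp":[0,0,-0.07],"delta_rot":[0,0,0],"fingers":-0.5},{"dp":[0,0,-0.03],"delta_rot":[0,0,0],"fingers":-0.5},{"dp":[0,0,0],"delta_rot":[0,0,0],"fingers":-0.5}]'
python3 - <<'E'
from h import *
im,d,c=snap('wrist','w12'); m=masks(im); P=cloud(c,d)
k=(P[...,2]>.018)&(P[...,2]<.04)&m['grey']&(d>0)&(abs(P[...,0]-.43)<.12)&(abs(-.208*P[...,0]+.978*P[...,1]+.118)<.02)
k=largest(k); q=P[k]; cc,l,L,w=axis(q[:,:2]); print(k.sum(),cc,np.degrees(np.arctan2(l[1],l[0])),L,w,np.percentile(q[:,2],[10,50,90]))
s=q[:,:2]@[.978,.208]; t=q[:,:2]@[-.208,.978]; print('rear s',s.min(),'target',.444-.0955,'t',np.median(t))
plan([.4042,.3002,.12],108.3)
E
```

```text
t: 15.87
tcp_pos: [0.4503, -0.0256, 0.1008]
tool_rot: [-0.104, 0.995, -0.0, 0.0]
force: [-0.0, 0.2, -2.2]
finger_gap: 0.083
gripper_force: 68.8
t: 16.53
tcp_pos: [0.4519, -0.0262, 0.199]
tool_rot: [-0.104, 0.995, -0.002, 0.004]
force: [-0.2, -0.7, -0.8]
finger_gap: 0.25
gripper_force: 0.0
3036 [ 0.4597908  -0.02376774] 12.379346 185.63768005371094 24.550941467285156 [0.02701021 0.02806045 0.02955689]
rear s 0.35192469364492607 target 0.34850000000000003 t -0.11971947643652929
t 16.58 tcp [ 0.4511 -0.026   0.1974] yaw 101.98 down [ 0.005 -0.002 -1.   ] gap 0.254 gf 0.0 F [-1.1 -0.6 -0. ]
turn -0.0176 rows 0.9 dp [-0.1151  0.6492  0.1533] rows 8.1
```

Spanner is home (shank top 0.028, as expected). Punch next.

```bash
python3 -m crank '[{"dp":[0,0,0],"delta_rot":[0,0,-0.0176],"fingers":-0.4},{"dp":[-0.0128,0.0721,0],"delta_rot":[0,0,0],"fingers":-0.4},{"dp":[-0.0128,0.0721,0],"delta_rot":[0,0,0],"fingers":-0.4},{"dp":[-0.0128,0.0721,0],"delta_rot":[0,0,0],"fingers":-0.4},{"dp":[-0.0128,0.0721,0],"delta_rot":[0,0,0],"fingers":-0.4},{"dp":[-0.0128,0.0721,0],"delta_rot":[0,0,0],"fingers":-0.4},{"dp":[-0.0128,0.0721,0],"delta_rot":[0,0,0],"fingers":-0.4},{"dp":[-0.0128,0.0721,0],"delta_rot":[0,0,0],"fingers":-0.4},{"dp":[-0.0128,0.0721,0],"delta_rot":[0,0,0],"fingers":-0.4},{"dp":[-0.0128,0.0721,0],"delta_rot":[0,0,0],"fingers":-0.4},{"dp":[0,0,0.07],"delta_rot":[0,0,0],"fingers":-0.4},{"dp":[0,0,0.08],"delta_rot":[0,0,0],"fingers":-0.4}]'
python3 -m crank '[{"dp":[0,0,0],"delta_rot":[0,0,0],"fingers":-0.4},{"dp":[0,0,0],"delta_rot":[0,0,0],"fingers":-0.4}]'
python3 - <<'E'
from h import *
plan([.4042,.3002,.078],108.3)
im,d,c=snap('wrist','w13')
v,u=np.nonzero(largest(masks(im)['grey']&(abs(onplane(c,*np.meshgrid(np.arange(640.),np.arange(400.)),.005)[...,1]-.29)<.03)))
cc,l,L,w=axis(onplane(c,u,v,.005)[:,:2]); print(cc,np.degrees(np.arctan2(l[1],l[0])),L,w,cc-l*L/2000)
E
```

```text
t: 17.58
tcp_pos: [0.4037, 0.3035, 0.1207]
tool_rot: [-0.161, 0.987, 0.001, 0.003]
force: [0.2, 0.2, -1.2]
finger_gap: 0.3
gripper_force: 0.0
t: 17.75
tcp_pos: [0.4005, 0.2994, 0.1173]
tool_rot: [-0.159, 0.987, -0.001, -0.005]
force: [-0.2, 0.2, 0.9]
finger_gap: 0.3
gripper_force: 0.0
t 17.75 tcp [0.4005 0.2994 0.1173] yaw 108.33 down [-0.009 -0.004 -1.   ] gap 0.3 gf 0.0 F [-0.2  0.2  0.9]
turn 0.0001 rows 0.0 dp [-0.0084 -0.0007  0.0785] rows 0.9
[0.40391757 0.29940607] 20.068941 157.72512817382812 19.476051330566406 [0.32984351 0.27234433]
```

View pics/w13.png

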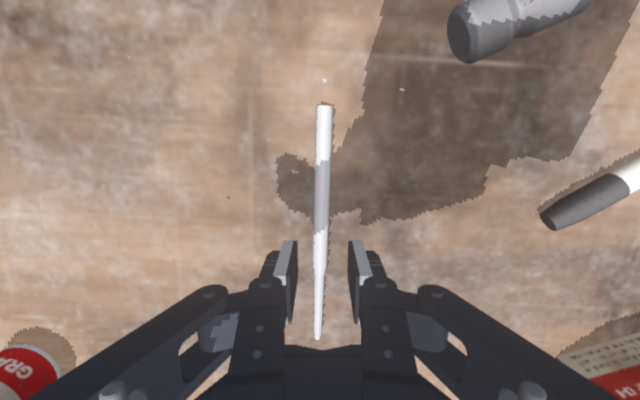

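Punch is between the fingers (320,265), with a thinner far part beyond row 230. I'll take it 8 mm towards the thick end.

```bash
python3 -m crank '[{"dp":[0.01,0,0.03],"delta_rot":[0,0,0],"fingers":-0.45},{"dp":[0,0,0.03],"delta_rot":[0,0,0],"fingers":-0.45},{"dp":[0,0,0.015],"delta_rot":[0,0,0],"fingers":-0.45},{"dp":[0,0,0],"delta_rot":[0,0,0],"fingers":-0.45},{"dp":[0,0,0],"delta_rot":[0,0,0],"fingers":-0.45}]'
```

```text
t: 18.22
tcp_pos: [0.3992, 0.2989, 0.0848]
tool_rot: [-0.159, 0.987, 0.0, 0.002]
force: [0.8, 0.3, -0.4]
finger_gap: 0.276
gripper_force: 0.0
```

```bash
python3 -m crank '[{"dp":[0,0,0.008],"delta_rot":[0,0,0],"fingers":-0.45},{"dp":[0,0,0.007],"delta_rot":[0,0,0],"fingers":-0.45},{"dp":[0,0,0],"delta_rot":[0,0,0],"fingers":-0.45},{"dp":[0,0,0],"delta_rot":[0,0,0],"fingers":-1},{"dp":[0,0,0],"delta_rot":[0,0,0],"fingers":-1},{"dp":[0,0,0],"delta_rot":[0,0,0],"fingers":-1},{"dp":[0,0,0],"delta_rot":[0,0,0],"fingers":-1},{"dp":[0,0,0],"delta_rot":[0,0,0],"fingers":-1}]' 80
python3 -m crank '[{"dp":[0,0,-0.02],"delta_rot":[0,0,0],"fingers":-1},{"dp":[0,0,-0.05],"delta_rot":[0,0,0],"fingers":-1},{"dp":[0,0,-0.08],"delta_rot":[0,0,0],"fingers":-1},{"dp":[0,0,-0.07],"delta_rot":[0,0,0],"fingers":-1},{"dp":[0,0,0],"delta_rot":[0,0,0],"fingers":-1}]'
python3 - <<'E'
from h import *
plan([.468,-.1395,.18],102)
E
```

```text
t: 18.88
tcp_pos: [0.3982, 0.2988, 0.0759]
tool_rot: [-0.159, 0.987, 0.0, 0.0]
force: [-1.7, -1.2, 5.9]
finger_gap: 0.068
gripper_force: 78.6
t: 19.3
tcp_pos: [0.4007, 0.3003, 0.1912]
tool_rot: [-0.159, 0.987, 0.002, 0.006]
force: [0.7, 0.4, -1.5]
finger_gap: 0.072
gripper_force: 78.4
t 19.3 tcp [0.4007 0.3003 0.1912] yaw 108.35 down [ 0.011  0.005 -1.   ] gap 0.072 gf 78.4 F [ 0.7  0.4 -1.5]
turn 0.0176 rows 0.9 dp [ 0.0515 -0.8885  0.0195] rows 10.7
```

```bash
python3 -m crank '[{"dp":[0,0,0],"delta_rot":[0,0,0.0176],"fingers":-1},{"dp":[0.0045,-0.0807,0],"delta_rot":[0,0,0],"fingers":-1},{"dp":[0.0045,-0.0807,0],"delta_rot":[0,0,0],"fingers":-1},{"dp":[0.0045,-0.0807,0],"delta_rot":[0,0,0],"fingers":-1},{"dp":[0.0045,-0.0807,0],"delta_rot":[0,0,0],"fingers":-1},{"dp":[0.0045,-0.0807,0],"delta_rot":[0,0,0],"fingers":-1},{"dp":[0.0045,-0.0807,0],"delta_rot":[0,0,0],"fingers":-1},{"dp":[0.0045,-0.0807,0],"delta_rot":[0,0,0],"fingers":-1},{"dp":[0.0045,-0.0807,0],"delta_rot":[0,0,0],"fingers":-1},{"dp":[0.0045,-0.0807,0],"delta_rot":[0,0,0],"fingers":-1},{"dp":[0.0045,-0.0807,0],"delta_rot":[0,0,0],"fingers":-1},{"dp":[0.0045,-0.0807,0],"delta_rot":[0,0,0],"fingers":-1}]'
python3 -m crank '[{"dp":[0,0,0.05],"delta_rot":[0,0,0],"fingers":-1},{"dp":[0,0,0.05],"delta_rot":[0,0,0],"fingers":-1},{"dp":[0,0,0],"delta_rot":[0,0,0],"fingers":-1},{"dp":[0,0,0],"delta_rot":[0,0,0],"fingers":-1}]'
cat > pm.py <<'E'
from h import *
import sys
plan([.4672,-.1397,.097],102)
im,d,c=snap('wrist',sys.argv[1]); m=masks(im); P=cloud(c,d)
b=np.zeros(d.shape,bool); b[60:350,295:350]=1
z0=manip.sense()['tcp_pos'][2]-.071
k=b&(P[...,2]>z0-.02)&(P[...,2]<z0+.02)&m['grey']&(d>0)
k=largest(k); v,u=np.nonzero(k)
for r in range(v.min(),v.max(),25):
    kk=(v>=r)&(v<r+25); p=P[v[kk],u[kk]]; print(r,kk.sum(),np.median(p,0).round(4),'t',np.median(p[:,:2]@[-.208,.978]).round(4))
s=P[k][:,:2]@[.978,.208]; print('rear s',s.min().round(4),'target',.434-.079)
E
python3 pm.py w14
```

```text
t: 20.3
tcp_pos: [0.4655, -0.1423, 0.1851]
tool_rot: [-0.104, 0.995, 0.0, -0.001]
force: [1.8, 0.0, -2.8]
finger_gap: 0.068
gripper_force: 78.5
t: 20.63
tcp_pos: [0.4647, -0.1398, 0.1344]
tool_rot: [-0.104, 0.995, 0.002, -0.002]
force: [0.4, -0.8, -1.0]
finger_gap: 0.072
gripper_force: 78.6
t 20.63 tcp [ 0.4647 -0.1398  0.1344] yaw 101.96 down [-0.004  0.003 -1.   ] gap 0.072 gf 78.6 F [ 0.4 -0.8 -1. ]
turn -0.0001 rows 0.0 dp [-0.0052 -0.001   0.0748] rows 0.9
107 517 [ 0.398  -0.153   0.0664] t -0.2324
132 501 [ 0.4083 -0.151   0.0664] t -0.2324
157 499 [ 0.4194 -0.1487  0.0663] t -0.2328
182 475 [ 0.4307 -0.1463  0.0663] t -0.2328
207 444 [ 0.4429 -0.1438  0.0663] t -0.2328
232 351 [ 0.4546 -0.1414  0.0665] t -0.2328
257 301 [ 0.4688 -0.1387  0.0664] t -0.2333
282 331 [ 0.4828 -0.1358  0.0663] t -0.2333
307 305 [ 0.4984 -0.1328  0.0651] t -0.2333
332 185 [ 0.5125 -0.1303  0.0645] t -0.2339
rear s 0.3523 target 0.355
```

View pics/w14.png

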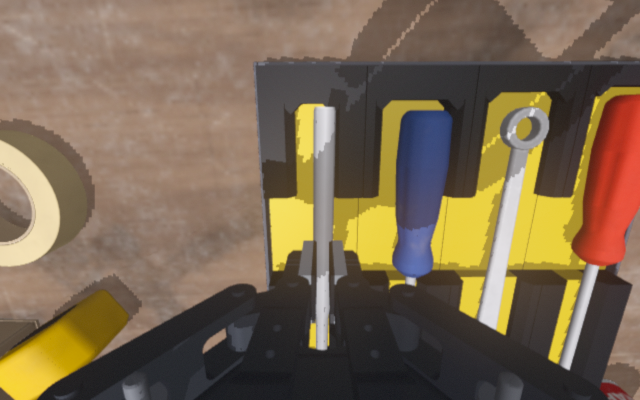

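```bash
python3 -m crank '[{"dp":[-0.005,0,0.025],"delta_rot":[0,0,0],"fingers":-1},{"dp":[0,0,0.018],"delta_rot":[0,0,0],"fingers":-1},{"dp":[0,0,0.014],"delta_rot":[0,0,0],"fingers":-1},{"dp":[0,0,0.01],"delta_rot":[0,0,0],"fingers":-1},{"dp":[0,0,0.005],"delta_rot":[0,0,0],"fingers":-1},{"dp":[0,0,0],"delta_rot":[0,0,0],"fingers":-1},{"dp":[0,0,0],"delta_rot":[0,0,0],"fingers":-1}]'
python3 -m crank '[{"dp":[0,0,0],"delta_rot":[0,0,0],"fingers":-0.5},{"dp":[0,0,0],"delta_rot":[0,0,0],"fingers":-0.5},{"dp":[0,0,0],"delta_rot":[0,0,0],"fingers":-0.5},{"dp":[0,0,-0.02],"delta_rot":[0,0,0],"fingers":-0.5},{"dp":[0,0,-0.07],"delta_rot":[0,0,0],"fingers":-0.5},{"dp":[0,0,-0.08],"delta_rot":[0,0,0],"fingers":-0.5},{"dp":[0,0,-0.08],"delta_rot":[0,0,0],"fingers":-0.5},{"dp":[0,0,-0.08],"delta_rot":[0,0,0],"fingers":-0.5},{"dp":[0,0,0],"delta_rot":[0,0,0],"fingers":-0.5}]'
python3 - <<'E'
from h import *
im,d,c=snap('wrist','w15'); m=masks(im); P=cloud(c,d)
k=largest((P[...,2]>.02)&(P[...,2]<.04)&m['grey']&(d>0)&(abs(P[...,0]-.45)<.12)&(abs(P[...,:2]@[-.208,.978]+.234)<.015))
q=P[k]; cc,l,L,w=axis(q[:,:2]); print(k.sum(),cc,np.degrees(np.arctan2(l[1],l[0])),L,w,np.percentile(q[:,2],[10,50,90]))
snap('side','side1'); print(manip.sense()['tcp_pos'])
E
```

```text
t: 21.27
tcp_pos: [0.4686, -0.14, 0.0997]
tool_rot: [-0.104, 0.995, -0.0, 0.0]
force: [0.0, -1.1, -2.1]
finger_gap: 0.069
gripper_force: 78.6
t: 22.02
tcp_pos: [0.4717, -0.1415, 0.2724]
tool_rot: [-0.105, 0.994, -0.005, 0.007]
force: [1.3, 0.5, 0.4]
finger_gap: 0.251
gripper_force: 0.0
1085 [ 0.47402051 -0.13879372] 12.069279 156.58486938476562 8.40988540649414 [0.02603854 0.02784252 0.02919357]
[ 0.46906091 -0.14018611  0.26707889]
```

View pics/w15.png

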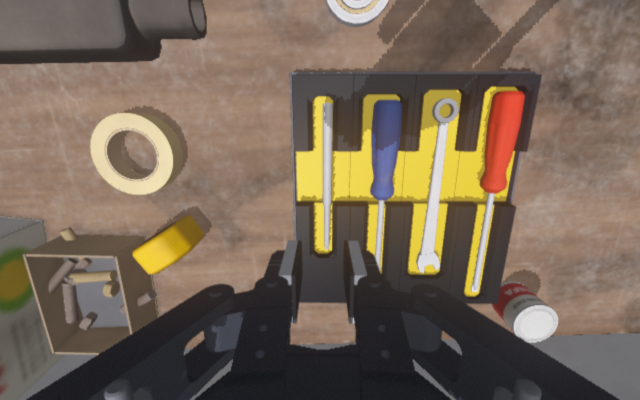

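All four tools lie in their cut-outs: punch (327,175), blue (382,190), spanner (437,185), red (495,190). The tin (527,313) and tape measure (168,245) stand undisturbed, so I'm handing in.

```bash
python3 -c "
from station import manip
print(manip.sign_off())"
```

```text
the job is handed in; nothing more can be done
None
```

All four tools are back in their own cut-outs, lying flat and fully down with both screwdriver handles in the wide ends; the tin and tape measure were not touched, and the job was handed in at about 22 s (`sign_off()` gave no verdict).

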